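Register a gilded clock dial in the setting-out jig

TASK

Set the blue clock dial up in the jig for marking out: push it along the board with the fingertips until one edge lies flush along the fence and the next edge is against the red fixed stop, and slide the yellow stop along the fence until it is snug against the dial's opposite edge. Only push: do not lift or tip the dial, do not pinch the sliding stop, and keep off the fresh gilding on the dial's face, which is still tacky. Leave everything else on the bench where it is.

Things in the scene. Friction and masses are not known exactly. Their poses are not given: they have to be found in the camera images.
- jig: the fixed setting-out jig: grey laminate board 320 (x) x 540 (y) x 12 mm, aluminium fence along its far side. Origin at the centre of the board's underside, on the bench; x points square at the fence, away from the robot, y along the fence to the red fixed stop. The fence's face is the plane x = 100 mm; the fence is 40 mm deep and stands 35 mm above the board. At most 0.25 rad out of square with the robot
- fixed_stop: the red stop with a black star knob, clamped fast to the fence, its place varies. Reaches 86 mm out from the fence, 28 mm thick along it, 44 mm high (knob 64). Origin on the board's top (12 mm above the bench) where the plane of its rubber face meets the plane of the fence's face; axes as the jig's. Home for the dial: dial origin 75 mm before the fence (-x) and 75 mm from the stop's face (-y)
- dial: the square clock dial: plywood 150 x 150 x 18 mm, blue face, 0.25 to 0.5 kg, loose on the board (slides at 1 to 6 N). Origin at the centre of its underside, z up, x to the edge that goes to the fence, y to the edge that goes to the fixed stop. Starts 30 to 80 mm short of each, up to 0.35 rad askew; once a corner meets the slippery fence, a push of about 10 N on the lagging half of the opposite edge turns it flush
- gilding: the freshly gilded raised hour markers, centre boss and corner diamonds on the dial's face, still tacky: 3 mm high (their tops 21 mm above the dial's underside), all within 64 mm of the dial's centre lines, so that a border of 11 mm along the edges is bare. Origin and axes as the dial's
- slide_stop (a joint): position of the yellow sliding stop along the fence track, m: 0 is farthest from the fixed stop, it grows as the stop slides towards the fixed stop (jig +y), to 0.26. It stays where it is left; pushing it takes 2 to 4 N
- slide_stop_face (a point): middle of the sliding stop's black rubber face, the one that meets the dial, 43.5 mm out from the fence's face and 15 mm above the board; axes as the jig's. The stop reaches 86 mm out from the fence, is 28 mm thick along the fence and its arm spans 2 to 44 mm above the board
- slide_stop_back (a point): middle of the sliding stop's yellow back, the face to push on, 28 mm behind the front of the 8 mm rubber pad (jig -y), 15 mm above the board
- size_pot: small white-capped jar of gold size, 56 mm diameter, 50 mm high, standing on a near corner of the jig board; leave alone. Origin under its centre
- tape_roll: roll of yellow masking tape, 64 mm outside, 25 mm high, on the other near corner of the jig board; leave alone. Origin under its centre
- brush: paint brush lying on the bench to the left of the jig; leave alone. Origin under its middle
- palette_knife: palette knife lying on the bench to the right of the jig; leave alone. Origin under its middle
- brush_pot: white ceramic pot of brushes, 72 mm diameter, 210 mm high with the brushes, at the far left of the jig; leave alone. Origin under its centre
- cushion: gilder's cushion, a leather pad on wood 130 x 210 mm with a paper screen 75 mm high, to the left of the jig; leave alone. Origin under its centre
- varnish_tin: tin of varnish, 76 mm diameter, 70 mm high, at the far right of the jig; leave alone. Origin under its centre
There are look-alikes about, which are no part of the job. Of the things shaped like the dial, the plywood one is meant.

How it is judged:
At the end, for the whole second after the job is handed in: The dial lies flat on the jig board, its edge within 2.5 mm of the fence and its next edge within 2.5 mm of the fixed stop, square to the fence within 0.025 rad; the sliding stop's rubber face is within 2.5 mm of the dial's opposite edge; all at rest (x of dial in the frame of fixed_stop between -0.0775 and -0.07 m and y of dial in the frame of fixed_stop between -0.0775 and -0.07 m and angle between the x axis of dial and the x axis of jig, either way round below 0.025 rad and z of dial in the frame of fixed_stop below 0.004 m and angle between dial's own z axis and vertical below 0.04 rad and y of slide_stop_face in the frame of dial between -0.0775 and -0.07 m and linear speed of dial below 0.01 m/s and angular speed of dial below 0.05 rad/s and velocity of joint slide_stop between -0.005 and 0.005 m/s); the robot touches nothing.
It fails at once if the dial is lifted or tipped off the board instead of being slid (z of dial in the frame of fixed_stop above 0.006 m or angle between dial's own z axis and vertical above 0.08 rad).
It fails at once if the tacky gilding on the dial's face is touched (contact force between any of the fingers, the arm and gilding above 0.3 N).
It fails at once if the sliding stop is pinched between the fingers instead of being pushed (contact force between the fingers and slide_stop_c2 above 1 N and contact force between the fingers and slide_stop_c3 above 1 N).
It fails at once if another thing on the bench is moved by more than 20 mm or knocked over (distance of any of size_pot, tape_roll, brush, palette_knife, brush_pot, cushion, varnish_tin from where it was at the start of the episode above 0.02 m or angle between any of size_pot, brush_pot, varnish_tin's own z axis and vertical above 0.35 rad).
It also fails if it takes over 72 s, if anything falls off the work surface, if the arm or the gripper's body presses on something with over 40 N, if the wrist force passes 120 N, or if a joint passes its speed limit or range.

ROBOT

A 7-joint arm with a two-finger parallel gripper is mounted at the origin on the work surface. World frame = base frame: x ahead of the robot, y to its left, z up, the work surface at z = 0. Lengths are in m, angles in rad, forces in N, time in s.
With the tool pointing down it reaches from about 0.425 to 0.925 m from the base axis. Payload 6.8 kg.
Tool frame: the origin (TCP) lies midway between the tips of the shut fingers; the grasp point (between the pads) lies 19 mm behind it; z points along the fingers, y is the line along which they close (so a half turn about z gives the same grasp; the last joint's range is limited). The gripper opens to 85 mm and grips with 20 to 120 N. Pads are 22 mm wide; open, the fingers measure 114 mm over their backs; the gripper's body (76 mm by 85 mm) begins 54 mm behind the grasp point. The pads swing forward as they close: fully open they stand 13 mm farther back than shut.
Start: joints at [1.154, 0.477, 0.022, 1.555, -0.011, 1.109, -0.083], TCP at [0.205, -0.643, 0.231] pointing down, gripper open.
Joint ranges: [-2.96, 2.96], [-0.34, 2.1], [-1.41, 1.46], [0.24, 2.44], [-1.37, 4.51], [0.17, 1.92], [-2.96, 2.96]. Speed limits (rad/s): [2.39, 2.39, 3.14, 3.14, 3.14, 3.14, 3.14].

INTERFACE

Orientations are given as a unit quaternion [w, x, y, z].
In Python, from station import bot, imaging gives the robot as it stands.
- The arm moves only by the tool move_arm, never from a script. Its argument "commands" is a list that holds one entry, the list of rows, each a list of 7 numbers: the shift along the tool's x, y, z in m, then the turn, a rotation vector about the tool's x, y, z in degrees, then the finger opening in m, from 0 to 0.0854. In form: [[[x, y, z, rx, ry, rz, grip], ...]]. A call has 1 to 20 rows; each row shifts and turns the commanded pose from where the row before left it, along the tool's axes as they then stand; what a row does not reach is not made up. A row lasts 1/8 s, in which the tool goes at most 62.5 mm and 10.7 degrees, less where a joint would pass 70% of its speed; a pose out of reach is approached as far as the arm can. A call is refused whole if a number of a shift passes 0.0625 or a number of a turn 10.7, either way. A call with a gripper value outside its range is refused whole. The fingers move at their own pace and stop on an object; "squeeze" is the grip in N (left out, the last holds). Time passes only in rows, so rows that do not move let the fingers close. It gives the time, the measured TCP pose, the force, the opening and the grip force at its end, in the units of the state.
- bot.get_obs(): the state, without advancing time (a new reading comes with each control period).
- imaging.read_camera(name): name is "scene" or "top" or "wrist"; returns the picture (384x512x3 uint8, red, green, blue); there is no depth.
- imaging.calibration(name): a dict with "intrinsics" (3x3 intrinsics, pixels), "extrinsics" (4x4, takes a point from camera to world coordinates); the wrist camera has in their place "mount" (4x4, takes a point from camera to tool coordinates, whose origin is the TCP and whose axes are the flange's). Camera axes: x right, y down, z forward; pixel columns grow to the right and rows downward; lengths in m; the calibration is good to about 2 mm. A picture is of the moment at which its call begins: read the wrist's pose just before it. calibration takes no time and is no camera call.
- bot.hand_in(): hands the job in; it is judged then, once.
The state is a dict: "t": time; "q": joint angles; "joint_vel": joint speeds; "joint_torque": joint torques, N m; "eef_pos": TCP position; "tool_rot": TCP orientation; "contact_force": force on the tool from outside, world axes, zero at the start; "torque": the same for the moment, N m; "gripper_width": opening from 0.0 (shut) to 1.0 (fully open); "grasp_force": force on a finger pad.
Only numpy, scipy, OpenCV 4.12 (cv2) and the standard library are available. Lean on these libraries where they do the work, as an engineer would, in place of code of your own. Each camera call takes 0.05 s, during which the arm holds its last target. There are 200 camera calls.

## Working session

There is one attempt and no reset: what is moved stays moved. The work goes in short steps, Python scripts to look and compute and a tool call to move; the robot and the scene stay as the last step left them, time stands still between calls to the robot, and variables do not carry over. Pictures are saved under pics/ and viewed, at most 10 in all, crops included, and the job is handed in when it is done.

Besides the shell and the picture viewer there is one more tool, called after "Emit:" as name([rows], argument=value, ...), one row to a line, values as JSON. move_arm: Moves the arm, as the interface text tells. Its arguments: {"type":"object","properties":{"commands":{"type":"array","items":{"type":"array","items":{"type":"array","items":{"type":"number"}}}},"squeeze":{"type":"number"}},"required":["commands"]}

```bash
mkdir -p pics
python3 - <<'E'
from station import bot, imaging
import cv2,numpy as np
np.set_printoptions(precision=4,suppress=True)
o=bot.get_obs(); print(o['t'],o['eef_pos'],o['tool_rot'],o['gripper_width'])
for n in('top','scene'):
    im=imaging.read_camera(n); cv2.imwrite(f'pics/{n}0.png',cv2.resize(im[:,:,::-1],(800,600),interpolation=cv2.INTER_CUBIC))
    cv2.imwrite(f'{n}_raw.png',im[:,:,::-1])
    c=imaging.calibration(n); print(n,c['intrinsics'],c['extrinsics'])
E
```

```text
0.0 [ 0.205  -0.6425  0.2303] [-0.0009  0.9881  0.1538 -0.0002] 1.0027712554541774
top [[394.1126   0.     261.6221]
 [  0.     394.1126 186.4592]
 [  0.       0.       1.    ]] [[-0.0396 -0.978   0.205   0.1444]
 [-0.9992  0.0397 -0.0032  0.0729]
 [-0.005  -0.205  -0.9787  1.4672]
 [ 0.      0.      0.      1.    ]]
scene [[366.6085   0.     256.4404]
 [  0.     366.6085 192.2897]
 [  0.       0.       1.    ]] [[-0.745   0.4231 -0.5156  1.0149]
 [ 0.6668  0.4938 -0.5582  0.7   ]
 [ 0.0184 -0.7597 -0.65    0.8072]
 [ 0.      0.      0.      1.    ]]
```

View pics/top0.png

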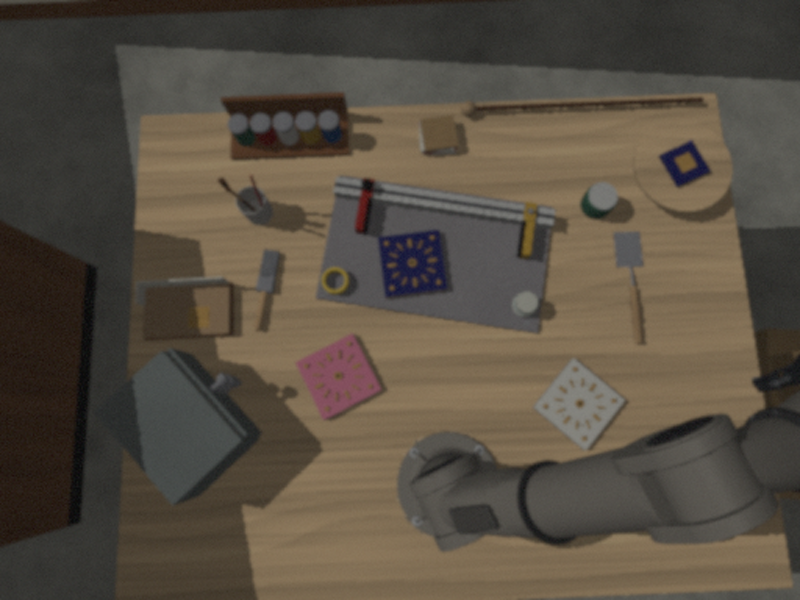

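View pics/scene0.png

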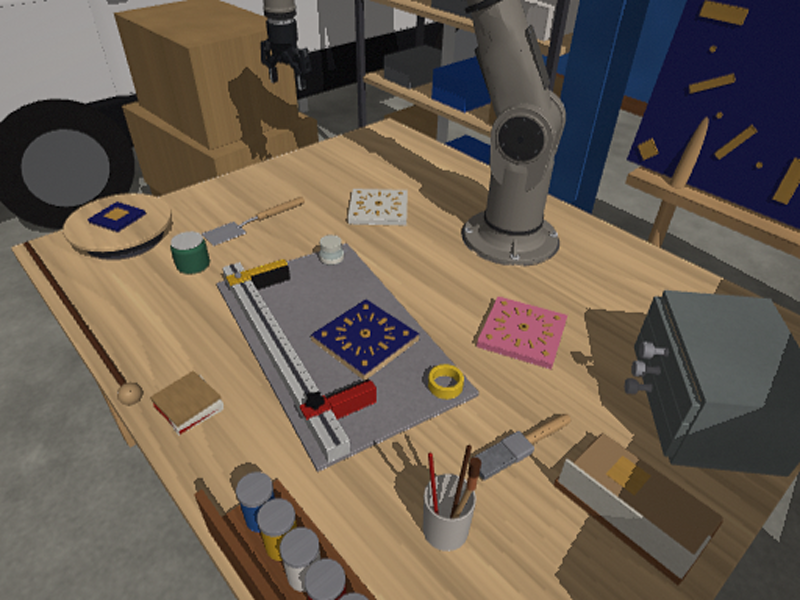

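Top picture, 800-wide pixels: the blue dial is at (412,264) on the grey board. The red stop is at (364,208), the yellow slide at (528,230), the tape at (336,281) and the size pot at (525,304). The pink, white and small blue squares are decoys. Next I measure by plane deprojection in both cameras.

```bash
cat > h.py <<'E'
import numpy as np,cv2
from station import bot, imaging
np.set_printoptions(precision=4,suppress=True)
def deproj(uv,z,K,T):
    uv=np.atleast_2d(uv).astype(float)
    r=np.c_[(uv-[K[0,2],K[1,2]])/[K[0,0],K[1,1]],np.ones(len(uv))]@T[:3,:3].T
    return T[:3,3]+r*((z-T[2,3])/r[:,2:])
def cam(n):
    c=imaging.calibration(n); return np.array(c['intrinsics']),np.array(c['extrinsics'])
def biggest(m,box):
    k=np.zeros_like(m); x0,y0,x1,y1=box; k[y0:y1,x0:x1]=m[y0:y1,x0:x1]
    cs,_=cv2.findContours(k,cv2.RETR_EXTERNAL,cv2.CHAIN_APPROX_NONE)
    return max(cs,key=cv2.contourArea)[:,0]
def hsv(im): return cv2.cvtColor(im,cv2.COLOR_BGR2HSV)
E
python3 - <<'E'
from h import *
from scipy.spatial.transform import Rotation as R
S=.64
boxes={'top':dict(dial=(370,225,455,305),red=(350,175,380,240),yel=(515,198,542,262)),
 'scene':dict(dial=(305,295,425,375),red=(295,375,385,420),yel=(220,255,295,290))}
print(imaging.calibration('wrist'))
for n in boxes:
    im=cv2.imread(f'{n}_raw.png'); H=hsv(im); K,T=cam(n)
    rng=dict(dial=((105,90,20),(135,255,255)),red=((0,150,60),(8,255,255)),yel=((18,120,70),(35,255,255)))
    for k,(lo,hi) in rng.items():
        m=cv2.inRange(H,lo,hi); b=[int(v*S) for v in boxes[n][k]]
        c=biggest(m,b); z=.030 if k=='dial' else .056
        P=deproj(c,z,K,T)[:,:2]
        r=cv2.minAreaRect((P*1000).astype(np.float32))
        print(n,k,len(c),r); print(cv2.boxPoints(r))
# board/fence corners clicked in the 800x600 views
K,T=cam('top')
print('top board near corners',deproj(np.array([(317,299),(540,332)])*S,.012,K,T))
print('top fence top far corners',deproj(np.array([(335,178),(554,208)])*S,.047,K,T))
K,T=cam('scene')
print('scene board near',deproj(np.array([(478,392),(346,246)])*S,.012,K,T))
for n,pts in dict(top=dict(tape=(336,281,.037),pot=(525,300,.062)),scene=dict(tape=(446,380,.037),pot=(331,243,.062))).items():
    K,T=cam(n)
    for k,v in pts.items(): print(n,k,deproj(np.array(v[:2])*S,v[2],K,T))
E
```

```text
{'intrinsics': array([[273.8202,   0.    , 261.1594],
       [  0.    , 273.8202, 189.6488],
       [  0.    ,   0.    ,   1.    ]]), 'mount': array([[-0.0002, -0.9448, -0.3276,  0.0841],
       [ 1.    , -0.0004,  0.0005,  0.0001],
       [-0.0006, -0.3276,  0.9448, -0.1425],
       [ 0.    ,  0.    ,  0.    ,  1.    ]])}
top dial 146 ((516.2117919921875, 56.84082794189453), (144.91122436523438, 146.87515258789062), 5.30389404296875)
[[437.278  123.2663]
 [450.8549 -22.98  ]
 [595.1456  -9.5846]
 [581.5687 136.6617]]
top red 52 ((645.12353515625, 173.09535217285156), (17.818239212036133, 93.95455932617188), 77.18878173828125)
[[597.3402 174.8247]
 [688.9558 153.9913]
 [692.9069 171.366 ]
 [601.2913 192.1994]]
top yel 64 ((570.3497924804688, -221.3745574951172), (23.708011627197266, 108.95890808105469), 80.36750793457031)
[[ 514.6549 -223.9455]
 [ 622.0776 -242.1774]
 [ 626.0447 -218.8036]
 [ 518.6219 -200.5717]]
scene dial 136 ((518.1937255859375, 60.262977600097656), (148.969970703125, 149.73544311523438), 4.920918941497803)
[[437.5611 128.4654]
 [450.4055 -20.7182]
 [598.8264  -7.9394]
 [585.982  141.2441]]
scene red 119 ((669.095458984375, 184.37098693847656), (54.11904525756836, 130.1779327392578), 73.19073486328125)
[[598.9623 177.2905]
 [723.5781 139.6448]
 [739.2286 191.4515]
 [614.6128 229.0972]]
scene yel 86 ((586.3485717773438, -216.63662719726562), (35.589111328125, 131.39402770996094), 80.34109497070312)
[[ 518.5973 -223.1561]
 [ 648.1287 -245.2017]
 [ 654.0999 -210.1171]
 [ 524.5685 -188.0715]]
top board near corners [[ 0.4393  0.2899  0.012 ]
 [ 0.3378 -0.2399  0.012 ]]
top fence top far corners [[ 0.733   0.2378  0.047 ]
 [ 0.6337 -0.2914  0.047 ]]
scene board near [[ 0.4476  0.2974  0.012 ]
 [ 0.3499 -0.2176  0.012 ]]
top tape [[0.4762 0.2405 0.037 ]]
top pot [[ 0.4072 -0.2006  0.062 ]]
scene tape [[0.4881 0.2537 0.037 ]]
scene pot [[ 0.4103 -0.1911  0.062 ]]
```

Jig yaw is about -0.187 and its centre about (0.548, -0.002). The dial is at about (0.517, 0.058) with yaw +0.09, and all sizes check out. I'll move above a point behind the dial and turn to its yaw.

Emit:
move_arm([
  [[0.0385, -0.0237, 0, 0, 0, 0, 0.08], [0.0385, -0.0237, 0, 0, 0, 0, 0.08], [0.0385, -0.0237, 0, 0, 0, 0, 0.08], [0.0385, -0.0237, 0, 0, 0, 0, 0.08], [0.0385, -0.0237, 0, 0, 0, 0, 0.08], [0.0385, -0.0237, 0, 0, 0, 0, 0.08], [0.0385, -0.0237, 0, 0, 0, 0, 0.08], [0.0385, -0.0237, 0, 0, 0, 0, 0.08], [0.0385, -0.0237, 0, 0, 0, 0, 0.08], [0.0385, -0.0237, 0, 0, 0, 0, 0.08], [0.0045, -0.0445, 0, 0, 0, 0, 0.08], [0.0045, -0.0445, 0, 0, 0, 0, 0.08], [0.0045, -0.0445, 0, 0, 0, 0, 0.08], [0.0045, -0.0445, 0, 0, 0, 0, 0.08], [0.0045, -0.0445, 0, 0, 0, 0, 0.08], [0.0045, -0.0445, 0, 0, 0, 0, 0.08], [0.0045, -0.0445, 0, 0, 0, 0, 0.08], [0.0045, -0.0445, 0, 0, 0, 0, 0.08], [0, 0, 0, 0, 0, 6.25, 0.08], [0, 0, 0, 0, 0, 6.25, 0.08]],
])

```text
t: 2.6
eef_pos: [0.4256, 0.0504, 0.2311]
tool_rot: [0.0, 0.999, 0.044, -0.0]
contact_force: [0.4, -0.6, -0.7]
gripper_width: 0.936
grasp_force: 0.0
```

```bash
cat >> h.py <<'E'
from scipy.spatial.transform import Rotation as R
def wrist(name):
    o=bot.get_obs(); q=np.array(o['tool_rot']); im=imaging.read_camera('wrist')[:,:,::-1].copy()
    c=imaging.calibration('wrist'); W=np.eye(4); W[:3,:3]=R.from_quat(q[[1,2,3,0]]).as_matrix(); W[:3,3]=o['eef_pos']
    cv2.imwrite(name+'_raw.png',im); np.save(name+'_T.npy',W@np.array(c['mount']))
    cv2.imwrite(f'pics/{name}.png',cv2.resize(im,(800,600),interpolation=cv2.INTER_CUBIC))
    return im,np.array(c['intrinsics']),W@np.array(c['mount'])
E
python3 - <<'E'
from h import *
im,K,T=wrist('w1')
m=cv2.inRange(hsv(im),(105,90,20),(135,255,255)); c=biggest(m,(0,0,512,384))
r=cv2.minAreaRect((deproj(c,.030,K,T)[:,:2]*1000).astype(np.float32)); print(r,cv2.boxPoints(r))
E
```

```text
((516.978515625, 59.61427307128906), (149.5264434814453, 149.5866241455078), 4.687654972076416) [[436.353  128.0475]
 [448.5777 -21.0388]
 [597.6041  -8.8189]
 [585.3793 140.2673]]
```

View pics/w1.png

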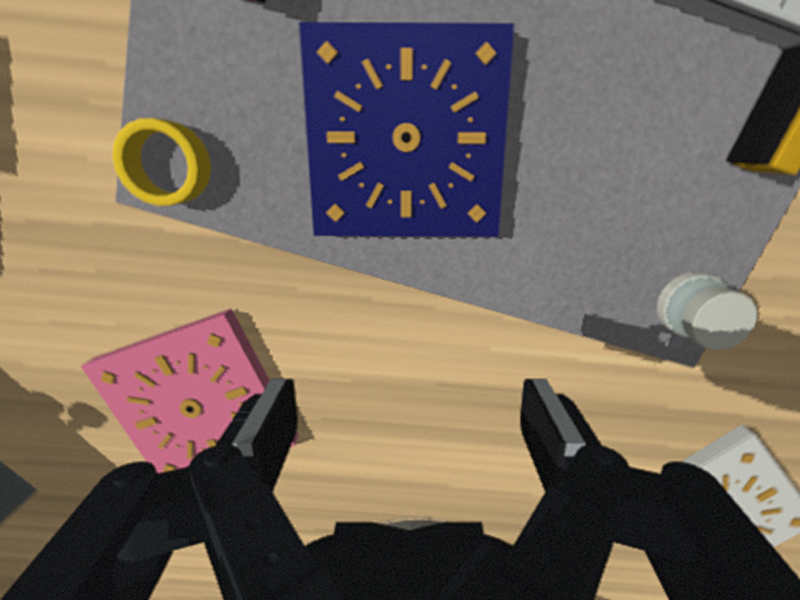

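Wrist picture: the dial is centred at (406,136) and its near edge is level with the image rows, so the tool is aligned with it. Computed dial size is 149.5 mm. Descending behind the near edge.

Emit:
move_arm([
  [[0, 0, 0.035, 0, 0, 0, 0.08], [0, 0, 0.035, 0, 0, 0, 0.08], [0, 0, 0.035, 0, 0, 0, 0.08], [0, 0, 0.035, 0, 0, 0, 0.08], [0, 0, 0.03, 0, 0, 0, 0.08], [0, 0, 0.025, 0, 0, 0, 0.08], [0, 0, 0.015, 0, 0, 0, 0.08], [0, 0, 0.0115, 0, 0, 0, 0.08], [0, 0, 0, 0, 0, 0, 0.08]],
])

```text
t: 3.78
eef_pos: [0.4259, 0.0498, 0.0095]
tool_rot: [0.0, 0.999, 0.046, -0.0]
contact_force: [-0.5, -1.2, 1.4]
gripper_width: 0.937
grasp_force: 0.0
```

Emit:
move_arm([
  [[0.004, 0, 0, 0, 0, 0, 0.08], [0.004, 0, 0, 0, 0, 0, 0.08], [0.004, 0, 0, 0, 0, 2, 0.08], [0.004, 0, 0, 0, 0, 2, 0.08], [0.004, 0, 0, 0, 0, 2, 0.08], [0.004, 0, 0, 0, 0, 2, 0.08], [0.004, 0, 0, 0, 0, 2, 0.08], [0.004, 0, 0, 0, 0, 2, 0.08], [0.004, 0, 0, 0, 0, 2, 0.08], [0.004, 0, 0, 0, 0, 1.5, 0.08], [0, 0, 0, 0, 0, 0, 0.08]],
])

```text
t: 5.15
eef_pos: [0.4668, 0.0494, 0.0099]
tool_rot: [-0.0, 0.996, -0.09, 0.001]
contact_force: [0.5, 0.2, -0.9]
gripper_width: 0.939
grasp_force: 0.0
```

```bash
cat >> h.py <<'E'
def dial(n):
    im=imaging.read_camera(n)[:,:,::-1].copy(); K,T=cam(n); S=.64
    b=dict(top=(350,200,460,310),scene=(250,290,430,400))[n]
    c=biggest(cv2.inRange(hsv(im),(105,90,20),(135,255,255)),[int(v*S) for v in b])
    r=cv2.minAreaRect((deproj(c,.030,K,T)[:,:2]*1000).astype(np.float32)); return r,im
E
python3 - <<'E'
from h import *
for n in('top','scene'): print(n,dial(n)[0])
E
```

```text
top ((611.3744506835938, 77.40357971191406), (72.59839630126953, 39.85248565673828), 87.64341735839844)
scene ((559.4068603515625, 46.15277862548828), (149.41226196289062, 150.04017639160156), 87.5200424194336)
```

Emit:
move_arm([
  [[0.003, 0, 0, 0, 0, 0, 0.08], [0.003, 0, 0, 0, 0, 0, 0.08], [0.003, 0, 0, 0, 0, 0, 0.08], [0.003, 0, 0, 0, 0, 0, 0.08], [0.003, 0, 0, 0, 0, 0, 0.08], [0.003, 0, 0, 0, 0, 0, 0.08], [0.003, 0, 0, 0, 0, 0, 0.08], [0, 0, 0, 0, 0, 0, 0.08]],
])

```text
t: 6.25
eef_pos: [0.4868, 0.0459, 0.0098]
tool_rot: [-0.0, 0.996, -0.09, 0.0]
contact_force: [-1.1, 1.7, 0.3]
gripper_width: 0.937
grasp_force: 0.7
```

Run:
```python
from h import *
r,im=dial('scene'); print(r)
cv2.imwrite('pics/s2.png',cv2.resize(im[130:290,120:330],None,fx=3.6,fy=3.6,interpolation=cv2.INTER_CUBIC))
```

```text
((575.4527587890625, 37.885406494140625), (149.58416748046875, 149.98092651367188), 83.20580291748047)
```

View pics/s2.png

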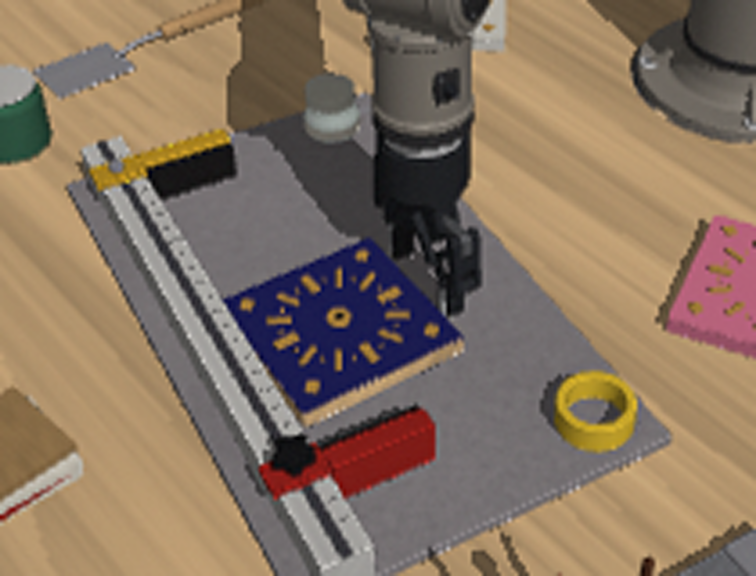

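The crop shows the dial near the fence at (340,317), still slightly lagging on the red-stop side. I'll keep pushing there gently.

Emit:
move_arm([
  [[0.002, 0, 0, 0, 0, 0, 0.08], [0.002, 0, 0, 0, 0, 0, 0.08], [0.002, 0, 0, 0, 0, 0, 0.08], [0.002, 0, 0, 0, 0, 0, 0.08], [0.001, 0, 0, 0, 0, 0, 0.08], [0, 0, 0, 0, 0, 0, 0.08]],
])

```text
t: 7.05
eef_pos: [0.4932, 0.0443, 0.0095]
tool_rot: [0.0, 0.996, -0.09, -0.002]
contact_force: [-7.6, 4.0, 5.8]
gripper_width: 0.943
grasp_force: 4.3
```

Run:
```python
from h import *
print(dial('scene')[0])
```

```text
((577.1774291992188, 32.87239074707031), (150.23959350585938, 146.57693481445312), 79.19153594970703)
```

Emit:
move_arm([
  [[-0.01, 0, 0, 0, 0, 0, 0.08], [-0.012, 0, 0, 0, 0, 0, 0.08], [0, 0, -0.04, 0, 0, 0, 0.08], [0, 0, -0.045, 0, 0, 0, 0.0], [0, 0, -0.045, 0, 0, 0, 0.0], [0.02, 0.04, 0, 0, 0, 0, 0.0], [0.02, 0.04, 0, 0, 0, 0, 0.0], [0.02, 0.04, 0, 0, 0, 0, 0.0], [0.02, 0.04, 0, 0, 0, 0, 0.0], [0.02, 0.04, 0, 0, 0, 0, 0.0], [0.02, 0.04, 0, 0, 0, 0, 0.0], [0.019, 0.045, 0, 0, 0, 0, 0.0], [0, 0, 0, 0, 0, 0, 0.0]],
])

```text
t: 8.72
eef_pos: [0.5587, -0.2627, 0.1396]
tool_rot: [0.002, 0.996, -0.094, 0.0]
contact_force: [-0.2, 1.3, 0.2]
gripper_width: 0.0
grasp_force: 0.0
```

Run:
```python
from h import *
im,K,T=wrist('w2')
print(dial('top')[0],dial('scene')[0])
```

```text
((578.7601928710938, 29.724609375), (145.68638610839844, 146.4643096923828), 79.28207397460938) ((577.813232421875, 33.24360656738281), (149.21957397460938, 145.54774475097656), 79.22650909423828)
```

View pics/w2.png

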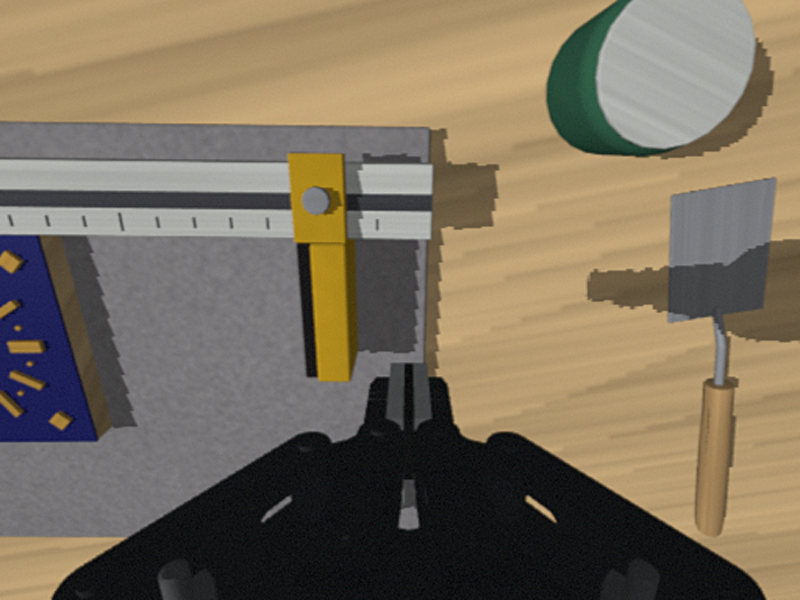

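The yellow stop's back edge runs from (356,246) to (351,380), the closed tips are at (408,370), and the palette knife is well clear. Converting these to tool axes.

Run:
```python
from h import *
K=np.array(imaging.calibration('wrist')['intrinsics']);T=np.load('w2_T.npy')
o=bot.get_obs();q=np.array(o['tool_rot']);Rw=R.from_quat(q[[1,2,3,0]]).as_matrix()
def f(p,z): 
    P=deproj(np.array(p)*.64,z,K,T); return P,(P-o['eef_pos'])@Rw
print('back',*f([(356,246),(351,380),(345,350)],.056))
print('fence',*f([(20,235),(290,239),(425,241)],.047))
print('dial edge',*f([(40,236),(98,440)],.030))
print('tool yaw',np.arctan2(Rw[1,0],Rw[0,0]))
im=cv2.imread('w2_raw.png')
```

```text
back [[ 0.5978 -0.2423  0.056 ]
 [ 0.5188 -0.2209  0.056 ]
 [ 0.5388 -0.222   0.056 ]] [[ 0.0356 -0.0204  0.0836]
 [-0.046  -0.0273  0.0836]
 [-0.0261 -0.0298  0.0836]]
fence [[ 0.6368 -0.06    0.047 ]
 [ 0.6068 -0.2057  0.047 ]
 [ 0.5917 -0.2792  0.047 ]] [[ 0.0415 -0.2067  0.0927]
 [ 0.0379 -0.058   0.0926]
 [ 0.0361  0.017   0.0926]]
dial edge [[ 0.6338 -0.0556  0.03  ]
 [ 0.4915 -0.0287  0.03  ]] [[ 0.0376 -0.2105  0.1097]
 [-0.1071 -0.2116  0.1098]]
tool yaw -0.17936803386688643
```

Emit:
move_arm([
  [[-0.004, 0, 0.03, 0, 0, 1, 0], [0, 0, 0.03, 0, 0, 0, 0], [0, 0, 0.03, 0, 0, 0, 0], [0, 0, 0.02, 0, 0, 0, 0], [0, 0, 0, 0, 0, 0, 0], [0, -0.005, 0, 0, 0, 0, 0], [0, -0.005, 0, 0, 0, 0, 0], [0, -0.008, 0, 0, 0, 0, 0], [0, -0.01, 0, 0, 0, 0, 0], [0, -0.01, 0, 0, 0, 0, 0], [0, -0.01, 0, 0, 0, 0, 0], [0, -0.01, 0, 0, 0, 0, 0], [0, -0.01, 0, 0, 0, 0, 0], [0, -0.01, 0, 0, 0, 0, 0], [0, 0, 0, 0, 0, 0, 0]],
])

```text
t: 10.75
eef_pos: [0.5708, -0.1779, 0.0296]
tool_rot: [-0.001, 0.995, -0.097, -0.0]
contact_force: [-0.7, -0.5, -0.1]
gripper_width: 0.001
grasp_force: 0.0
```

Emit:
move_arm([
  [[0, -0.01, 0, 0, 0, 0, 0], [0, -0.01, 0, 0, 0, 0, 0], [0, -0.01, 0, 0, 0, 0, 0], [0, -0.01, 0, 0, 0, 0, 0], [0, -0.01, 0, 0, 0, 0, 0], [0, -0.01, 0, 0, 0, 0, 0], [0, -0.01, 0, 0, 0, 0, 0], [0, -0.006, 0, 0, 0, 0, 0], [0, -0.004, 0, 0, 0, 0, 0], [0, -0.004, 0, 0, 0, 0, 0], [0, -0.004, 0, 0, 0, 0, 0], [0, 0, 0, 0, 0, 0, 0]],
])

```text
t: 12.25
eef_pos: [0.5887, -0.093, 0.03]
tool_rot: [-0.0, 0.995, -0.098, 0.0]
contact_force: [0.2, 0.8, 0.1]
gripper_width: 0.003
grasp_force: 0.1
```

Run:
```python
from h import *
print(dial('scene')[0]); r,im=dial('top'); print(r)
cv2.imwrite('pics/t3.png',cv2.resize(im[100:220,190:370],None,fx=4.2,fy=4.2,interpolation=cv2.INTER_CUBIC))
```

```text
((577.5621948242188, 31.92450714111328), (151.90512084960938, 145.54774475097656), 79.22650909423828)
((578.568603515625, 29.72140121459961), (146.38900756835938, 147.40147399902344), 79.65876007080078)
```

View pics/t3.png

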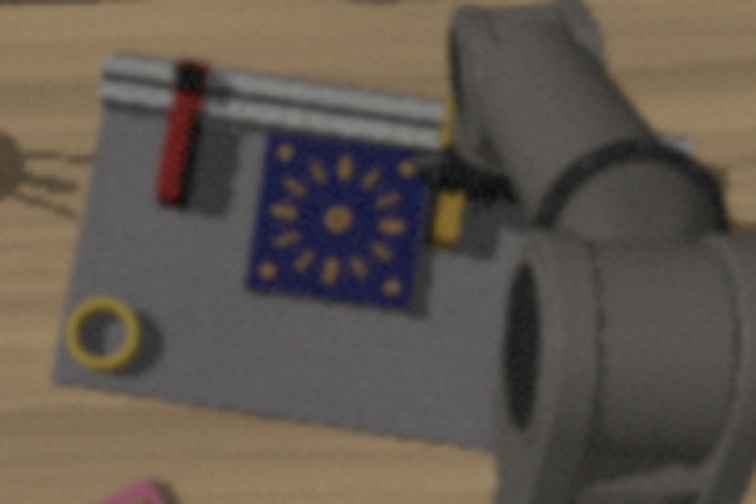

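Yellow stop (447,215) is almost at the dial (338,218), with the red stop at (182,160). Continuing.

Emit:
move_arm([
  [[0, -0.005, 0, 0, 0, 0, 0], [0, -0.005, 0, 0, 0, 0, 0], [0, -0.005, 0, 0, 0, 0, 0], [0, -0.005, 0, 0, 0, 0, 0], [0, -0.005, 0, 0, 0, 0, 0], [0, -0.005, 0, 0, 0, 0, 0], [0, -0.005, 0, 0, 0, 0, 0], [0, -0.005, 0, 0, 0, 0, 0], [0, -0.005, 0, 0, 0, 0, 0], [0, -0.005, 0, 0, 0, 0, 0], [0, 0, 0, 0, 0, 0, 0]],
])

```text
t: 13.72
eef_pos: [0.598, -0.0433, 0.0298]
tool_rot: [-0.0, 0.995, -0.098, -0.0]
contact_force: [0.2, -0.9, 0.5]
gripper_width: 0.001
grasp_force: 0.4
```

Run:
```python
from h import *
print(dial('scene')[0]); r,im=dial('top'); print(r)
cv2.imwrite('pics/t4.png',cv2.resize(im[100:220,190:370],None,fx=4.2,fy=4.2,interpolation=cv2.INTER_CUBIC))
```

```text
((587.0127563476562, 76.95137023925781), (153.01211547851562, 143.6343536376953), 78.49662017822266)
((588.0753784179688, 74.35132598876953), (147.5927734375, 146.5990447998047), 78.48931121826172)
```

View pics/t4.png

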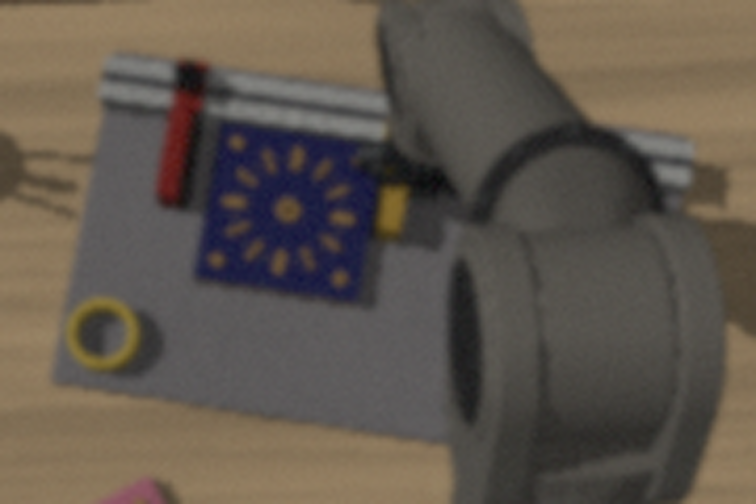

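Emit:
move_arm([
  [[0, -0.003, 0, 0, 0, 0, 0], [0, -0.003, 0, 0, 0, 0, 0], [0, -0.002, 0, 0, 0, 0, 0], [0, 0, 0, 0, 0, 0, 0]],
])

```text
t: 14.32
eef_pos: [0.5988, -0.0365, 0.0295]
tool_rot: [-0.0, 0.995, -0.098, -0.001]
contact_force: [-2.1, -2.5, 0.6]
gripper_width: -0.0
grasp_force: 1.5
```

Emit:
move_arm([
  [[0, -0.001, 0, 0, 0, 0, 0], [0, -0.001, 0, 0, 0, 0, 0], [0, -0.001, 0, 0, 0, 0, 0]],
])

```text
t: 14.7
eef_pos: [0.5998, -0.0338, 0.0296]
tool_rot: [0.0, 0.995, -0.099, -0.0]
contact_force: [-2.7, -3.1, -0.4]
gripper_width: -0.006
grasp_force: 1.8
```

Emit:
move_arm([
  [[0, -0.001, 0, 0, 0, 0, 0], [0, -0.001, 0, 0, 0, 0, 0]],
])

```text
t: 14.95
eef_pos: [0.6005, -0.0319, 0.0297]
tool_rot: [0.0, 0.995, -0.099, 0.0]
contact_force: [-2.4, -2.8, -1.4]
gripper_width: 0.002
grasp_force: 1.8
```

Emit:
move_arm([
  [[0, -0.001, 0, 0, 0, 0, 0], [0, -0.001, 0, 0, 0, 0, 0], [0, -0.001, 0, 0, 0, 0, 0]],
])

```text
t: 15.32
eef_pos: [0.6011, -0.0289, 0.0298]
tool_rot: [-0.0, 0.995, -0.099, 0.0]
contact_force: [-1.9, -4.3, -1.0]
gripper_width: -0.005
grasp_force: 1.7
```

Emit:
move_arm([
  [[0, -0.001, 0, 0, 0, 0, 0], [0, -0.001, 0, 0, 0, 0, 0]],
])

```text
t: 15.58
eef_pos: [0.6015, -0.0273, 0.0298]
tool_rot: [0.0, 0.995, -0.099, 0.0]
contact_force: [-3.3, -4.8, -1.9]
gripper_width: -0.001
grasp_force: 2.6
```

Run:
```python
from h import *
print(dial('scene')[0]); r,im=dial('top'); print(r); print(bot.get_obs()['contact_force'])
im=imaging.read_camera('scene')[:,:,::-1]
cv2.imwrite('pics/s5.png',cv2.resize(im[150:290,140:320],None,fx=4.2,fy=4.2,interpolation=cv2.INTER_CUBIC))
```

```text
((590.123046875, 92.23439025878906), (151.40065002441406, 143.6343536376953), 78.49662017822266)
((591.96044921875, 92.68450927734375), (152.7210235595703, 146.39720153808594), 78.41398620605469)
[-1.6684 -4.3175 -2.3534]
```

View pics/s5.png

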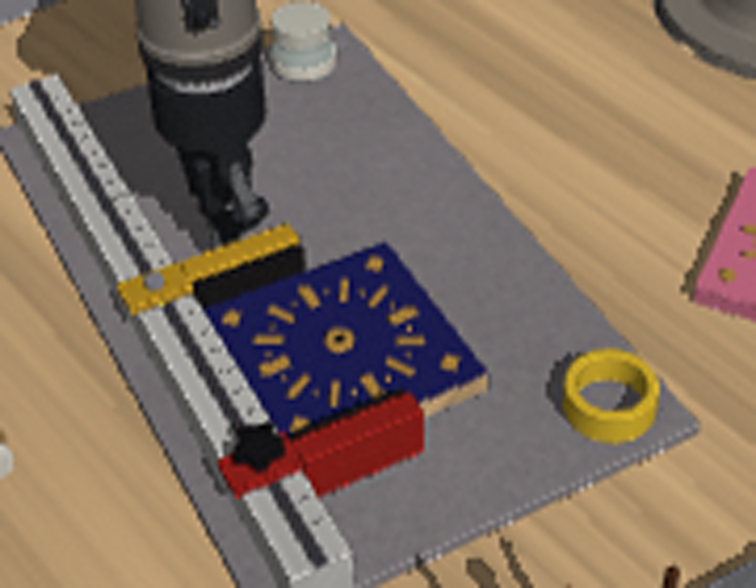

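The dial (340,340) is all but touching the red stop, and the yellow stop is against it. Pressing on until the force rises.

Emit:
move_arm([
  [[0, -0.001, 0, 0, 0, 0, 0], [0, -0.001, 0, 0, 0, 0, 0], [0, -0.001, 0, 0, 0, 0, 0]],
])

```text
t: 16.1
eef_pos: [0.6014, -0.0272, 0.0298]
tool_rot: [0.002, 0.995, -0.1, -0.001]
contact_force: [-5.6, -10.9, 0.7]
gripper_width: -0.003
grasp_force: 5.9
```

Emit:
move_arm([
  [[0, -0.001, 0, 0, 0, 0, 0], [0, -0.001, 0, 0, 0, 0, 0]],
])

```text
t: 16.35
eef_pos: [0.6014, -0.0272, 0.0298]
tool_rot: [0.003, 0.995, -0.1, -0.001]
contact_force: [-5.6, -14.3, 1.7]
gripper_width: -0.002
grasp_force: 7.8
```

It's snug at 15 N. Backing off, then a seating push on the near edge.

Emit:
move_arm([
  [[0, 0.01, 0, 0, 0, 0, 0], [0, 0.015, 0, 0, 0, 0, 0], [0, 0.015, 0, 0, 0, 0, 0], [0, 0, -0.035, 0, 0, 0, 0], [0, 0, -0.04, 0, 0, 0, 0], [0, 0, -0.025, 0, 0, 0, 0], [-0.034, -0.036, 0, 0, 0, 0, 0], [-0.034, -0.036, 0, 0, 0, 0, 0.08], [-0.034, -0.036, 0, 0, 0, 0, 0.08], [-0.034, -0.036, 0, 0, 0, 0, 0.08], [0, 0, 0, 0, 0, 0, 0.08], [0, 0, 0, 0, 0, 0, 0.08]],
])

```text
t: 17.85
eef_pos: [0.49, 0.1059, 0.1301]
tool_rot: [-0.0, 0.995, -0.099, 0.0]
contact_force: [-0.4, -0.1, 0.6]
gripper_width: 0.936
grasp_force: 0.0
```

Run:
```python
from h import *
im,K,T=wrist('w6'); o=bot.get_obs();q=np.array(o['tool_rot']);Rw=R.from_quat(q[[1,2,3,0]]).as_matrix()
c=biggest(cv2.inRange(hsv(im),(105,90,20),(135,255,255)),(0,0,512,384))
P=deproj(c,.030,K,T); r=cv2.minAreaRect((P[:,:2]*1000).astype(np.float32)); B=cv2.boxPoints(r)/1000
print(r); print('tool frame',(np.c_[B,np.full(4,.03)]-o['eef_pos'])@Rw, 'yaw',np.arctan2(Rw[1,0],Rw[0,0]))
```

```text
((579.7252197265625, 95.8196792602539), (151.29876708984375, 124.37158966064453), 78.66402435302734)
tool frame [[ 0.0274  0.0674  0.1   ]
 [ 0.1518  0.0672  0.1001]
 [ 0.1516 -0.0841  0.1001]
 [ 0.0272 -0.0839  0.1   ]] yaw -0.19903122867107756
```

View pics/w6.png

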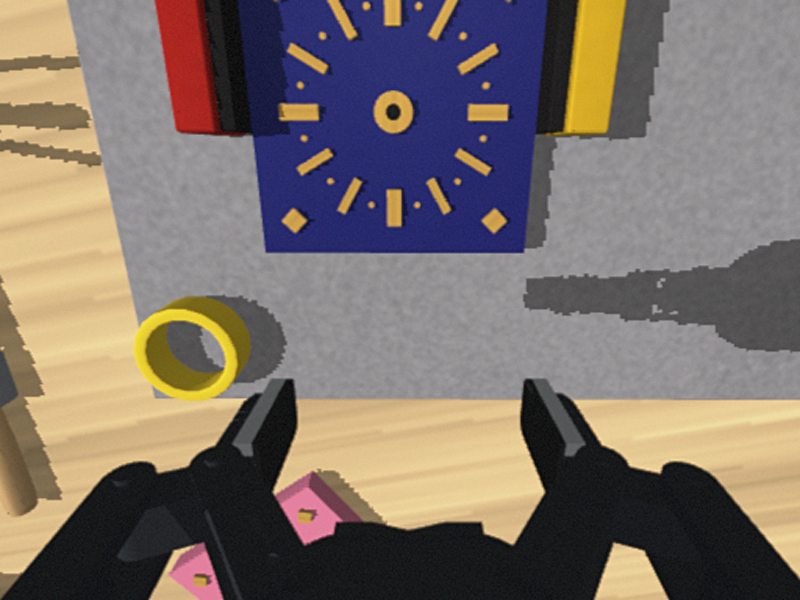

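Dial centre is at (393,112), with its sides touching the red pad (230,100) and the black pad (560,100). The near edge is 27 mm ahead of the tool and the tape is clear of the left finger. Descending.

Emit:
move_arm([
  [[0, -0.004, 0.04, 0, 0, 0, 0.08], [0, 0, 0.04, 0, 0, 0, 0.08], [0, 0, 0.03, 0, 0, 0, 0.08], [0, 0, 0.0105, 0, 0, 0, 0.08], [0.004, 0, 0, 0, 0, 0, 0.08], [0.004, 0, 0, 0, 0, 0, 0.08], [0.003, 0, 0, 0, 0, 0, 0.08], [0.002, 0, 0, 0, 0, 0, 0.08], [0, 0, 0, 0, 0, 0, 0.08]],
])

```text
t: 19.02
eef_pos: [0.5034, 0.1079, 0.0097]
tool_rot: [-0.0, 0.995, -0.099, 0.0]
contact_force: [0.7, 0.4, -0.5]
gripper_width: 0.934
grasp_force: 0.0
```

Emit:
move_arm([
  [[0.001, 0, 0, 0, 0, 0, 0.08], [0.001, 0, 0, 0, 0, 0, 0.08], [0.001, 0, 0, 0, 0, 0, 0.08]],
])

```text
t: 19.4
eef_pos: [0.5059, 0.1073, 0.0093]
tool_rot: [0.0, 0.995, -0.098, -0.0]
contact_force: [-0.3, -0.4, -0.1]
gripper_width: 0.94
grasp_force: 0.0
```

Emit:
move_arm([
  [[0.001, 0, 0, 0, 0, 0, 0.08], [0.001, 0, 0, 0, 0, 0, 0.08]],
])

```text
t: 19.65
eef_pos: [0.5071, 0.1071, 0.0092]
tool_rot: [0.0, 0.995, -0.099, -0.001]
contact_force: [-3.6, 0.8, 2.9]
gripper_width: 0.933
grasp_force: 2.1
```

Emit:
move_arm([
  [[0.001, 0, 0, 0, 0, 0, 0.08], [0.001, 0, 0, 0, 0, 0, 0.08]],
])

```text
t: 19.9
eef_pos: [0.5071, 0.1069, 0.0089]
tool_rot: [0.001, 0.995, -0.099, -0.002]
contact_force: [-10.0, 1.9, 6.5]
gripper_width: 0.939
grasp_force: 4.8
```

Emit:
move_arm([
  [[0.001, 0, 0, 0, 0, 0, 0.08], [0.001, 0, 0, 0, 0, 0, 0.08]],
])

```text
t: 20.15
eef_pos: [0.5071, 0.1067, 0.0086]
tool_rot: [0.001, 0.995, -0.098, -0.004]
contact_force: [-14.0, 4.2, 11.3]
gripper_width: 0.938
grasp_force: 7.4
```

Seated at the fence, rigid at 14 N. Retreating and checking.

Emit:
move_arm([
  [[-0.006, 0, 0, 0, 0, 0, 0.08], [-0.01, 0, 0, 0, 0, 0, 0.08], [-0.005, 0, -0.03, 0, 0, 0, 0.08], [0, 0, -0.06, 0, 0, 0, 0.08], [0, 0, -0.06, 0, 0, 0, 0.08], [0, 0, -0.06, 0, 0, 0, 0.08], [0, 0, -0.02, 0, 0, 0, 0.08], [0, 0, 0, 0, 0, 0, 0.08]],
])

```text
t: 21.15
eef_pos: [0.4922, 0.1105, 0.2411]
tool_rot: [-0.001, 0.995, -0.099, 0.002]
contact_force: [-0.5, -0.5, -1.2]
gripper_width: 0.938
grasp_force: 0.0
```

Run:
```python
from h import *
im,K,T=wrist('w7'); o=bot.get_obs(); print(o['eef_pos'],o['contact_force'])
c=biggest(cv2.inRange(hsv(im),(105,90,20),(135,255,255)),(0,0,512,384))
print(cv2.minAreaRect((deproj(c,.030,K,T)[:,:2]*1000).astype(np.float32)))
```

```text
[0.4913 0.1101 0.2394] [ 0.3013 -0.1394  0.6183]
((591.7355346679688, 93.1573257446289), (151.6246337890625, 149.183349609375), 78.67501068115234)
```

View pics/w7.png

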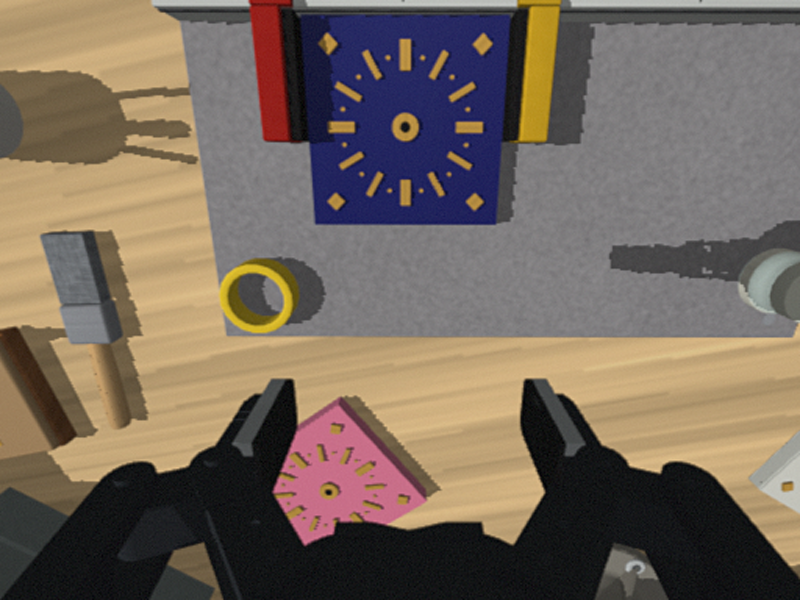

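The dial (405,127) is flush with the fence and snug between the red pad (293,80) and the black pad (515,80). The rest of the bench is undisturbed, so I'm handing in.

```bash
python3 -c "
from station import bot
print(bot.hand_in())"
```

```text
the job is handed in; nothing more can be done
None
```

I pushed the dial flush to the fence and against the red stop, set the yellow stop snug on its other edge, and handed the job in at about 21 s; no verdict came back, but the last wrist picture showed no gaps.

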